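# Sort the slide cases into the out-trays

## Robot

A 6-joint arm with a two-finger parallel gripper is mounted at the origin on the work surface. World frame = base frame: x ahead of the robot, y to its left, z up, the work surface at z = 0. Lengths are in m, angles in rad, forces in N, time in s.
With the tool pointing down it reaches from about 0.3 to 0.775 m from the base axis. Payload 14.6 kg.
Tool frame: the origin (TCP) lies at the centre of the arm's flange, where the gripper is bolted on; the fingertips stand 173 mm ahead of it and the grasp point (between the pads) lies manip.tcp_to_grasp ahead of it (manip.tcp_to_grasp is the distance from the TCP to the grasp point, in m); x points along the fingers, y is the direction in which the jaws open and shut, and the axes are right-handed (so a half turn about x gives the same grasp; the last joint's range is limited). The gripper opens to 85 mm and grips with 20 to 120 N. Pads are 22 mm wide; open, the fingers measure 114 mm over their backs; the gripper's body (76 mm by 85 mm) begins 54 mm behind the grasp point. The pads swing forward as they close: fully open they stand 13 mm farther back than shut.
Start: joints at [-1.318, 0.3, 1.521, -0, 1.321, -0.067], TCP at [0.173, -0.522, 0.405] pointing down, gripper open.
Joint ranges: [-3.03, 3.03], [-0.79, 2.21], [0.23, 2.52], [-1.04, 4.18], [0, 3.07], [-2.55, 2.55]. Speed limits (rad/s): [2.22, 2.22, 2.57, 3.14, 3.14, 3.14].

## Interface

Orientations are given as a unit quaternion [x, y, z, w].
In Python, from cell import manip, eyes gives the robot as it stands. The module is installed in compiled form; this text tells all that it offers.
- The arm moves only by the tool drive_tool, never from a script. Its argument "moves" is a list of rows, each an object of numbers: "tx", "ty", "tz": the shift along the tool's x, y, z in mm; "yaw": the turn about the tool's x in degrees. In form: [{"tx": .., "ty": .., "tz": .., "yaw": ..}, ...]. A call has 1 to 8 rows; each row is the pose to reach, as a shift and turn from the pose commanded when the call began, along the tool's axes at that moment; what a row does not reach only later rows make up. A row lasts 1/10 s, in which the tool goes at most 50 mm and 8.59 degrees, less where a joint would pass 70% of its speed; a pose out of reach is approached as far as the arm can. A call with a gripper value outside its range is refused whole. "fingers" is the finger opening in mm, from 0 to 85.4, set as the call begins (left out, the last holds). The fingers move at their own pace and stop on an object; "force" is the grip in N (left out, the last holds). Time passes only in rows, so rows that repeat a pose let the fingers close. It gives the time, the measured TCP pose, the force and the opening at its end, in the units of the state.
- manip.get_obs(): the state, without advancing time (a new reading comes with each control period).
- eyes.grab_frame(name): name is "scene" or "top" or "wrist"; returns the picture (480x640x3 uint8, red, green, blue); there is no depth.
- eyes.camera_info(name): a dict with "fov_y" (degrees; the focal length in pixels is half the picture's height over the tangent of half this angle, whatever the lens; pixels are square), "cx", "cy" (the principal point, pixels), "R" (3x3) and "t" (3): a world point X has camera coordinates R X + t. Camera axes: x right, y down, z forward; pixel columns grow to the right and rows downward; lengths in m; the calibration is good to about 2 mm. A picture is of the moment at which its call begins: read the wrist's pose just before it. camera_info takes no time and is no camera call; for the wrist camera it gives the pose at the moment of the call.
- manip.close_job(): hands the job in, once; it reports no verdict.
The state is a dict: "t": time; "joint_pos": joint angles; "qd": joint speeds; "effort": joint torques, N m; "tcp_pos": TCP position; "tool_rot": TCP orientation; "ft_force": force on the tool from outside, world axes, zero at the start; "moment": the same for the moment, N m; "opening": finger opening in m.
Only numpy, scipy, OpenCV 4.12 (cv2) and the standard library are available. Lean on these libraries where they do the work, as an engineer would, in place of code of your own. Each camera call takes 0.05 s, during which the arm holds its last target. There are 200 camera calls.

## Task

Two piles of slide cases have come in at the clinic desk: take the piles apart and lay each case flat in the middle of the tray of its own colour, lengthwise like the tray. The red one is urgent: deliver and let go of it before you take any other case away. The cases hold glass slides, so keep them level and set them down gently in the trays rather than dropping them in, and leave the phone and the stamp where they are.

Things in the scene. Friction and masses are not known exactly. Their poses are not given: they have to be found in the camera images.
- case_red: red closed plastic slide case, the smaller kind, 80 x 48 mm, 30 mm high, white label on top; 80 to 170 g. Origin: centre of underside; z up, y along its length, x across its width. Starts on top of one of the two piles of two (underside 33 mm above the desk). The cases of a pile may be turned up to about 0.7 rad against each other.
- case_blue: blue closed plastic slide case, the smaller kind, 80 x 48 mm, 30 mm high, white label on top; 80 to 170 g. Origin: centre of underside; z up, y along its length, x across its width. Starts on top of one of the two piles of two (underside 33 mm above the desk). The cases of a pile may be turned up to about 0.7 rad against each other.
- case_green: green closed plastic slide case, the larger kind, 110 x 64 mm, 30 mm high, white label on top; 130 to 270 g. Origin: centre of underside; z up, y along its length, x across its width. Starts at the bottom of one of the two piles of two, on a fixed black mat 3 mm thick, red or blue on top. The cases of a pile may be turned up to about 0.7 rad against each other.
- case_yellow: yellow closed plastic slide case, the larger kind, 110 x 64 mm, 30 mm high, white label on top; 130 to 270 g. Origin: centre of underside; z up, y along its length, x across its width. Starts at the bottom of one of the two piles of two, on a fixed black mat 3 mm thick, red or blue on top. The cases of a pile may be turned up to about 0.7 rad against each other.
- tray_red: red low open tray fixed to the desk, outside 102 x 148 mm, floor 4 mm thick, rim 10 mm high over the desk and 4 mm thick (inside 94 x 140 mm). Origin: centre of its underside, on the desk; z up, y along its 148 mm length, x across its width.
- tray_blue: blue low open tray fixed to the desk, outside 102 x 148 mm, floor 4 mm thick, rim 10 mm high over the desk and 4 mm thick (inside 94 x 140 mm). Origin: centre of its underside, on the desk; z up, y along its 148 mm length, x across its width.
- tray_green: green low open tray fixed to the desk, outside 102 x 148 mm, floor 4 mm thick, rim 10 mm high over the desk and 4 mm thick (inside 94 x 140 mm). Origin: centre of its underside, on the desk; z up, y along its 148 mm length, x across its width.
- tray_yellow: yellow low open tray fixed to the desk, outside 102 x 148 mm, floor 4 mm thick, rim 10 mm high over the desk and 4 mm thick (inside 94 x 140 mm). Origin: centre of its underside, on the desk; z up, y along its 148 mm length, x across its width.
- phone: black mobile phone lying flat on the desk at the robot's left, 72 x 150 x 8 mm, loose. Origin: centre of its underside; y along its length. Bystander.
- stamp: black and grey self-inking hand stamp standing on the desk at the robot's right, about 46 x 74 mm and 92 mm high, loose. Origin: centre of its underside, z up. Bystander.

How it is judged:
On the way:
1. the red case lies released in the red tray while the other three are still (within 50 mm) where they started (horizontal distance between case_red and tray_red below 0.015 m and z of case_red in the frame of tray_red below 0.008 m and angle between case_red's own z axis and vertical below 0.08 rad and angle between the y axis of case_red and the y axis of tray_red, either way round below 0.26 rad and linear speed of case_red below 0.02 m/s and contact force between the fingers and case_red below 0.1 N and distance of each of case_blue, case_green, case_yellow from where it was at the start of the episode below 0.05 m), for 0.2 s.
At the end, for the whole second after the job is handed in: Every case lies in the tray of its own colour: centres within 15 mm horizontally, its underside on the tray floor (less than 8 mm above the tray's underside), level within 0.08 rad, its length within 0.26 rad of the tray's length (either way round), and at rest (under 20 mm/s) (horizontal distance between case_red and tray_red below 0.015 m and z of case_red in the frame of tray_red below 0.008 m and angle between each of case_red, case_blue, case_green, case_yellow's own z axis and vertical below 0.08 rad and angle between the y axis of case_red and the y axis of tray_red, either way round below 0.26 rad and linear speed of each of case_red, case_blue, case_green, case_yellow below 0.02 m/s and horizontal distance between case_blue and tray_blue below 0.015 m and z of case_blue in the frame of tray_blue below 0.008 m and angle between the y axis of case_blue and the y axis of tray_blue, either way round below 0.26 rad and horizontal distance between case_green and tray_green below 0.015 m and z of case_green in the frame of tray_green below 0.008 m and angle between the y axis of case_green and the y axis of tray_green, either way round below 0.26 rad and horizontal distance between case_yellow and tray_yellow below 0.015 m and z of case_yellow in the frame of tray_yellow below 0.008 m and angle between the y axis of case_yellow and the y axis of tray_yellow, either way round below 0.26 rad); the robot touches nothing.
It fails at once if the phone or the stamp is moved more than 20 mm or the stamp tips over 0.3 rad (distance of any of phone, stamp from where it was at the start of the episode above 0.02 m or angle between stamp's own z axis and vertical above 0.3 rad).
It fails at once if a case tilts more than 0.5 rad (angle between any of case_red, case_blue, case_green, case_yellow's own z axis and vertical above 0.5 rad).
It fails at once if a case is dropped: it is faster than 0.35 m/s when less than 8 mm above its tray's floor (a fall of about 15 mm or more) ((horizontal distance between case_red and tray_red below 0.05 m and z of case_red in the frame of tray_red below 0.012 m and linear speed of case_red above 0.35 m/s) or (horizontal distance between case_blue and tray_blue below 0.05 m and z of case_blue in the frame of tray_blue below 0.012 m and linear speed of case_blue above 0.35 m/s) or (horizontal distance between case_green and tray_green below 0.05 m and z of case_green in the frame of tray_green below 0.012 m and linear speed of case_green above 0.35 m/s) or (horizontal distance between case_yellow and tray_yellow below 0.05 m and z of case_yellow in the frame of tray_yellow below 0.012 m and linear speed of case_yellow above 0.35 m/s)).
It also fails if it takes over 88 s, if anything falls off the work surface, if the arm or the gripper's body presses on something with over 40 N, if the wrist force passes 120 N, or if a joint passes its speed limit or range.

## Working session

There is one attempt and no reset: what is moved stays moved. The work goes in short steps, Python scripts to look and compute and a tool call to move; the robot and the scene stay as the last step left them, time stands still between calls to the robot, and variables do not carry over. Pictures are saved under pics/ and viewed, about 12 in all and at most 16, crops included, and the job is handed in when it is done.

Besides the shell and the picture viewer there is one more tool, called after "Emit:" by a JSON object that holds its "method" and its "body". drive_tool: Moves the arm, as the interface text tells. Its arguments: {"type":"object","properties":{"moves":{"type":"array","items":{"type":"object","properties":{"tx":{"type":"number"},"ty":{"type":"number"},"tz":{"type":"number"},"yaw":{"type":"number"}}}},"fingers":{"type":"number"},"force":{"type":"number"}},"required":["moves"]}

```bash
mkdir -p pics; python3 - <<'E'
from cell import manip, eyes
import cv2
o=manip.get_obs(); print({k:(o[k]) for k in o}, manip.tcp_to_grasp)
for n in ("top","scene"):
    im=eyes.grab_frame(n); cv2.imwrite(f"pics/{n}0.png",im[:,:,::-1]); print(n,eyes.camera_info(n))
print(eyes.camera_info("wrist"))
E
```

```text
{'t': 0.0, 'joint_pos': array([-1.31758240e+00,  3.00486821e-01,  1.52161917e+00, -1.46311973e-05,
        1.32070806e+00, -6.65807618e-02]), 'qd': array([-5.94331204e-04, -3.96315207e-04, -6.22773076e-06, -2.02226500e-03,
       -4.00343561e-04, -6.77187305e-04]), 'effort': array([-8.63138648e-04, -5.43504167e+01, -3.61789906e+01, -1.34357747e-04,
        4.05921208e-03,  3.48578169e-06]), 'tcp_pos': array([ 0.17290095, -0.52207518,  0.40409645]), 'tool_rot': array([-0.69804111, -0.11301405,  0.69813156, -0.11215508]), 'ft_force': array([ 0.51836901,  0.34654864, -0.11971871]), 'moment': array([ 0.02399287, -0.0160701 , -0.010595  ]), 'opening': 0.08531328807024238} 0.1547
top {'fov_y': 56.56959264286877, 'cx': 315.61300223385683, 'cy': 235.76152952284096, 'R': array([[-0.0029449 , -0.99998915, -0.00360902],
       [-0.98312953,  0.00355526, -0.18287614],
       [ 0.18288699,  0.00300958, -0.98312934]]), 't': array([0.00621095, 0.55551414, 0.98079985])}
scene {'fov_y': 48.24362164325777, 'cx': 304.07332193223573, 'cy': 245.83876242774542, 'R': array([[ 0.75303556,  0.65797772,  0.00166186],
       [ 0.5662338 , -0.64674685, -0.51097729],
       [-0.33513687,  0.38572507, -0.8595926 ]]), 't': array([-0.41427982, -0.27185653,  1.51710524])}
{'fov_y': 59.72108737402627, 'cx': 314.2455319951507, 'cy': 239.8779467815835, 'R': array([[ 0.31310951, -0.94971524, -0.00184432],
       [-0.89990451, -0.29730706,  0.31903038],
       [-0.30353634, -0.09823174, -0.94774269]]), 't': array([-0.54823536, -0.04122156,  0.38068492])}
```

View pics/top0.png

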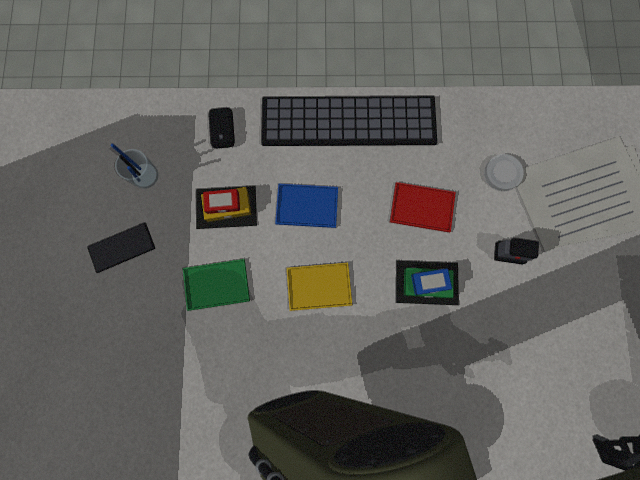

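View pics/scene0.png

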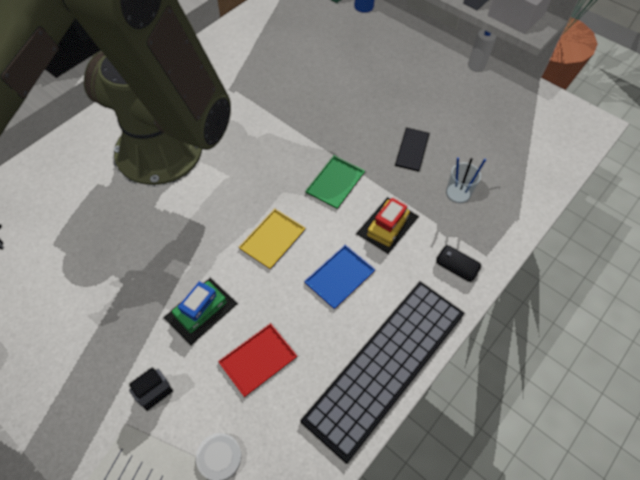

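```bash
cat > h.py <<'E'
from cell import manip, eyes
import cv2, numpy as np
from scipy.spatial.transform import Rotation as Ro
def back(px,ci,z,H=480):
    f=H/2/np.tan(np.radians(ci['fov_y']/2)); px=np.atleast_2d(px).astype(float)
    d=np.c_[(px[:,0]-ci['cx'])/f,(px[:,1]-ci['cy'])/f,np.ones(len(px))]@ci['R']
    c=-ci['R'].T@ci['t']
    return c+d*((z-c[2])/d[:,2])[:,None]
def rect(mask,ci,z):
    """largest blob -> world centre, sizes mm, yaw of long axis (deg)"""
    cs,_=cv2.findContours(mask.astype(np.uint8),cv2.RETR_EXTERNAL,cv2.CHAIN_APPROX_NONE)
    c=max(cs,key=cv2.contourArea)[:,0,:]
    w=back(c,ci,z)[:,:2]
    (cx,cy),(a,b),t=cv2.minAreaRect((w*1000).astype(np.float32))
    if a<b: a,b,t=b,a,t+90
    return np.round([cx,cy,a,b,(t+90)%180-90],1), c.mean(0).round(1)
HUE={'red':(172,8),'yellow':(20,33),'green':(45,80),'blue':(100,125)}
def cmask(im,col):
    h,s,v=cv2.split(cv2.cvtColor(im,cv2.COLOR_RGB2HSV)); lo,hi=HUE[col]
    m=((h>=lo)&(h<=hi)) if lo<hi else ((h>=lo)|(h<=hi))
    return m&(s>110)&(v>50)
def white(im,roi):
    h,s,v=cv2.split(cv2.cvtColor(im,cv2.COLOR_RGB2HSV)); m=(s<60)&(v>130)
    o=np.zeros_like(m); x0,y0,x1,y1=roi; o[y0:y1,x0:x1]=m[y0:y1,x0:x1]; return o
def tool():
    o=manip.get_obs(); R=Ro.from_quat(o['tool_rot']).as_matrix()
    return o,R,o['tcp_pos']+R[:,0]*manip.tcp_to_grasp
def togo(x,y,z,jaw=None):
    """shift (mm) of grasp point to world x,y,z and yaw (deg) to turn jaw axis to world angle jaw (deg)"""
    o,R,g=tool(); s=R.T@((np.array([x,y,z])-g)*1000)
    j=np.degrees(np.arctan2(R[1,1],R[0,1]))
    out=f"t={o['t']:.2f} grasp={g.round(4)} jaw={j:.1f} tx={s[0]:.1f} ty={s[1]:.1f} tz={s[2]:.1f}"
    if jaw is not None: # tool x down: turn about it by +a lowers the world angle by a
        out+=f" yaw={(-(jaw-j)+90)%180-90:.1f}"
    print(out+f" q6={np.degrees(o['joint_pos'][5]):.0f} F={o['ft_force'].round(1)} open={o['opening']*1000:.1f}")
E
python3 - <<'E'
from h import *
im=cv2.imread('pics/top0.png')[:,:,::-1].copy(); ci=eyes.camera_info('top')
roi={'red':(385,175,465,240),'blue':(265,175,345,235),'green':(175,250,258,320),'yellow':(278,255,360,320)}
for c,(x0,y0,x1,y1) in roi.items():
    m=cmask(im,c); o=np.zeros_like(m); o[y0:y1,x0:x1]=m[y0:y1,x0:x1]
    print('tray',c,rect(o,ci,.010))
for c,r in {'red':(205,190,236,212),'blue':(415,270,450,294)}.items(): print('label',c,rect(white(im,r),ci,.063))
for c,(x0,y0,x1,y1) in {'red':(195,185,258,230),'yellow':(195,185,258,230),'blue':(395,258,462,306),'green':(395,258,462,306)}.items():
    m=cmask(im,c); o=np.zeros_like(m); o[y0:y1,x0:x1]=m[y0:y1,x0:x1]
    print('case',c,rect(o,ci,.063 if c in('red','blue') else .033))
a=cv2.resize(im[175:240,180:270],None,fx=8,fy=8,interpolation=cv2.INTER_CUBIC)
b=cv2.resize(im[250:315,385:475],None,fx=8,fy=8,interpolation=cv2.INTER_CUBIC)
cv2.imwrite('pics/crop0.png',cv2.resize(np.vstack([a,b]),None,fx=.55,fy=.55)[:,:,::-1])
togo(.55,.2,.3)
E
```

```text
tray red (array([ 634.8, -255.9,  148.5,  103.4,   79.9]), array([422.6, 206.7]))
tray blue (array([639.9,  26.8, 147.3, 103.1,  86.5]), array([306.6, 205.4]))
tray green (array([448. , 241.6, 147.4, 101.3, -81.6]), array([215.3, 284.3]))
tray yellow (array([442.8,  -2.4, 147.6, 101.9, -85.2]), array([318.7, 286.2]))
label red (array([640.4, 226.6,  50.9,  28.3, -84.9]), array([219.7, 199.3]))
label blue (array([ 449.7, -257.4,   50.2,   27.7,  -82.1]), array([432.3, 280.9]))
case red (array([637. , 224.1,  81.9,  53.2, -84.8]), array([220.8, 201.5]))
case yellow (array([637. , 220. , 111.8,  69.7, -80.5]), array([225.2, 207.5]))
case blue (array([ 448.9, -254.3,   84.4,   48.2,  -81.1]), array([431.2, 281.3]))
case green (array([ 450.6, -228.4,   63.4,   58. ,   -2.2]), array([412.4, 278.1]))
t=0.10 grasp=[ 0.1728 -0.5219  0.2495] jaw=-71.7 tx=-49.9 ty=-566.8 tz=-585.0 q6=-4 F=[-0.2 -0.6  0. ] open=85.4
```

View pics/crop0.png

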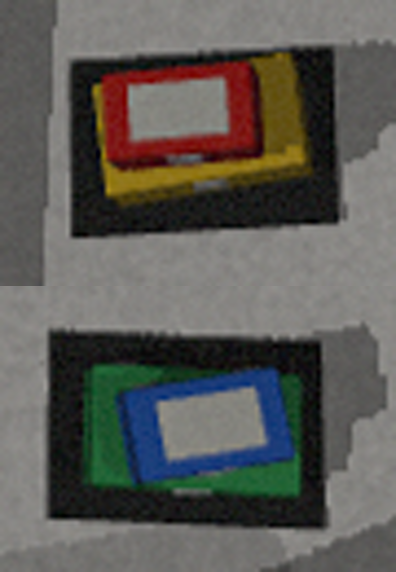

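The top view shows red on yellow at about (220,200) px, upper left, and blue on green at about (432,281) px, lower right. The trays are at (423,207) red, (307,205) blue, (215,284) green and (319,286) yellow. I'll go above the red pile for a close look.

Emit:
{"method": "drive_tool", "body": {"moves": [{"tx": 10,"ty": -140,"tz": -170,"yaw": -20},{"tx": 20,"ty": -280,"tz": -340,"yaw": -40},{"tx": 40,"ty": -563,"tz": -678,"yaw": -77},{"tx": 50,"ty": -563,"tz": -678,"yaw": -77},{"tx": 50,"ty": -563,"tz": -678,"yaw": -77},{"tx": 50,"ty": -563,"tz": -678,"yaw": -77},{"tx": 50,"ty": -563,"tz": -678,"yaw": -77},{"tx": 50,"ty": -563,"tz": -678,"yaw": -77}], "fingers": 80, "force": 40}}

```text
t: 0.9
tcp_pos: [0.3851, -0.1815, 0.383]
tool_rot: [0.511, 0.489, -0.511, 0.489]
ft_force: [1.1, -0.4, -0.5]
opening: 0.0799
```

```bash
python3 -c "
from h import *
togo(.64,.226,.2,5)"
```

```text
t=0.90 grasp=[ 0.3851 -0.1815  0.2283] jaw=-2.6 tx=28.3 ty=236.3 tz=-418.5 yaw=-7.6 q6=-28 F=[ 1.1 -0.4 -0.5] open=79.9
```

Emit:
{"method": "drive_tool", "body": {"moves": [{"tx": 28,"ty": 236,"tz": -418,"yaw": -8},{"tx": 28,"ty": 236,"tz": -418,"yaw": -8},{"tx": 28,"ty": 236,"tz": -418,"yaw": -8},{"tx": 28,"ty": 236,"tz": -418,"yaw": -8},{"tx": 28,"ty": 236,"tz": -418,"yaw": -8},{"tx": 28,"ty": 236,"tz": -418,"yaw": -8},{"tx": 28,"ty": 236,"tz": -418,"yaw": -8},{"tx": 28,"ty": 236,"tz": -418,"yaw": -8}]}}

```text
t: 1.7
tcp_pos: [0.5991, 0.1559, 0.3594]
tool_rot: [0.477, 0.522, -0.477, 0.522]
ft_force: [0.7, -0.5, 0.7]
opening: 0.0803
```

```bash
python3 -c "
from h import *
togo(.64,.226,.2,5)"
```

```text
t=1.70 grasp=[0.599  0.1559 0.2047] jaw=5.1 tx=4.6 ty=47.0 tz=-66.2 yaw=0.1 q6=6 F=[ 0.7 -0.5  0.7] open=80.3
```

Emit:
{"method": "drive_tool", "body": {"moves": [{"tx": 2,"ty": 25,"tz": -35},{"tx": 4,"ty": 35,"tz": -52},{"tx": 4,"ty": 35,"tz": -52},{"tx": 4,"ty": 35,"tz": -52},{"tx": 4,"ty": 35,"tz": -52}]}}

```text
$.moves[0]: bad value
```

```bash
cat >> h.py <<'E'
def look(name,z,cols=(),wz=None,roi=(0,0,640,480)):
    ci=eyes.camera_info('wrist'); im=eyes.grab_frame('wrist'); cv2.imwrite(f'pics/{name}.png',im[:,:,::-1])
    for c,zz in cols:
        print(c,rect(cmask(im,c),ci,zz))
    if wz is not None: print('label',rect(white(im,roi),ci,wz))
    return im,ci
E
python3 - <<'E'
from h import *
togo(.64,.226,.2,5)
look('w1',0,[('red',.063),('yellow',.033)])
E
```

```text
t=1.70 grasp=[0.599  0.1559 0.2047] jaw=5.1 tx=4.6 ty=47.0 tz=-66.2 yaw=0.1 q6=6 F=[ 0.7 -0.5  0.7] open=80.3
red (array([637.8, 226.9,  78. ,  49. , -85. ]), array([387.7, 124.4]))
yellow (array([452.6,  31.8, 113.3,  97.2, -85.5]), array([109.4, 331.2]))
```

View pics/w1.png

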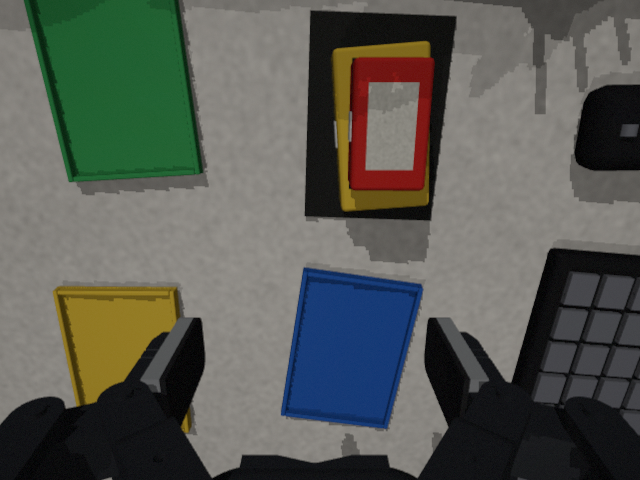

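The wrist view confirms red at about (388,124) px, on yellow. In the world frame that is about (0.639, 0.227) m, with its length at −85°. The "yaw" key is required, so I'll include it and go above the case.

Emit:
{"method": "drive_tool", "body": {"moves": [{"tx": 15,"ty": 25,"tz": -35,"yaw": 0},{"tx": 40,"ty": 46,"tz": -67,"yaw": 0},{"tx": 80,"ty": 46,"tz": -67,"yaw": 0},{"tx": 90,"ty": 46,"tz": -67,"yaw": 0},{"tx": 90,"ty": 46,"tz": -67,"yaw": 0},{"tx": 90,"ty": 46,"tz": -67,"yaw": 0}]}}

```text
t: 2.35
tcp_pos: [0.6386, 0.2241, 0.2719]
tool_rot: [0.478, 0.521, -0.477, 0.522]
ft_force: [0.1, -0.6, 0.6]
opening: 0.0804
```

```bash
python3 - <<'E'
from h import *
togo(.639,.227,.056,5)
togo(.639,.227,.056,5)
E
```

```text
t=2.35 grasp=[0.6389 0.2241 0.1172] jaw=5.0 tx=61.2 ty=0.3 tz=-2.8 yaw=0.0 q6=11 F=[ 0.1 -0.6  0.6] open=80.4
t=2.35 grasp=[0.6389 0.2241 0.1172] jaw=5.0 tx=61.2 ty=0.3 tz=-2.8 yaw=0.0 q6=11 F=[ 0.1 -0.6  0.6] open=80.4
```

Emit:
{"method": "drive_tool", "body": {"moves": [{"tx": 25,"ty": 0,"tz": -3,"yaw": 0},{"tx": 48,"ty": 0,"tz": -3,"yaw": 0},{"tx": 58,"ty": 0,"tz": -3,"yaw": 0},{"tx": 61,"ty": 0,"tz": -3,"yaw": 0},{"tx": 61,"ty": 0,"tz": -3,"yaw": 0},{"tx": 61,"ty": 0,"tz": -3,"yaw": 0}]}}

```text
t: 2.95
tcp_pos: [0.6384, 0.2276, 0.2105]
tool_rot: [0.478, 0.521, -0.477, 0.522]
ft_force: [0.1, 0.0, -0.6]
opening: 0.08
```

Emit:
{"method": "drive_tool", "body": {"moves": [{"tx": 0,"ty": 0,"tz": 0,"yaw": 0},{"tx": 0,"ty": 0,"tz": 0,"yaw": 0},{"tx": 0,"ty": 0,"tz": 0,"yaw": 0},{"tx": 0,"ty": 0,"tz": 0,"yaw": 0},{"tx": 0,"ty": 0,"tz": 0,"yaw": 0},{"tx": 0,"ty": 0,"tz": 0,"yaw": 0},{"tx": 0,"ty": 0,"tz": 0,"yaw": 0},{"tx": 0,"ty": 0,"tz": 0,"yaw": 0}], "fingers": 30, "force": 40}}

```text
t: 3.75
tcp_pos: [0.6382, 0.2277, 0.2097]
tool_rot: [0.478, 0.521, -0.477, 0.522]
ft_force: [0.4, 0.4, 5.4]
opening: 0.0467
```

```bash
python3 - <<'E'
from h import *
togo(.639,.227,.056,5)
look('w2',0)
E
```

```text
t=3.75 grasp=[0.6384 0.2278 0.055 ] jaw=5.1 tx=-1.0 ty=0.5 tz=0.8 yaw=0.1 q6=11 F=[0.4 0.4 5.4] open=46.7
```

View pics/w2.png

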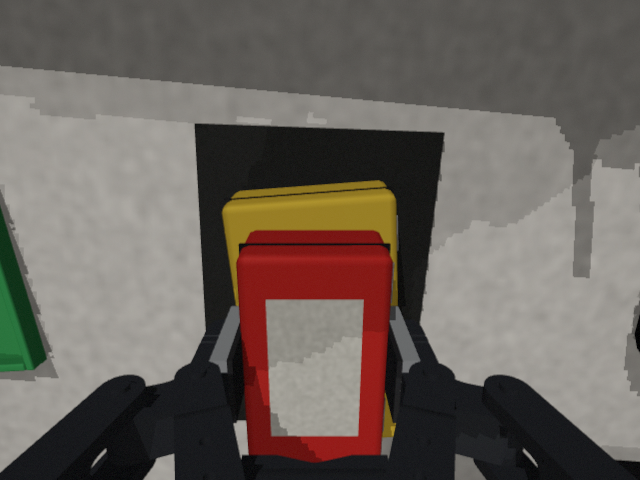

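Red is held: the opening is 46.7 mm and the pads sit on its long sides. I'll lift it and carry it to the red tray.

Emit:
{"method": "drive_tool", "body": {"moves": [{"tx": -6,"ty": 0,"tz": 0,"yaw": 0},{"tx": -22,"ty": 0,"tz": 0,"yaw": 0},{"tx": -45,"ty": 0,"tz": 0,"yaw": 0},{"tx": -65,"ty": -1,"tz": 10,"yaw": 0},{"tx": -70,"ty": -3,"tz": 33,"yaw": 0},{"tx": -70,"ty": -6,"tz": 68,"yaw": 2},{"tx": -70,"ty": -10,"tz": 110,"yaw": 4},{"tx": -70,"ty": -14,"tz": 153,"yaw": 6}]}}

```text
t: 4.6
tcp_pos: [0.6373, 0.0721, 0.2802]
tool_rot: [0.504, 0.495, -0.504, 0.496]
ft_force: [1.1, 1.4, -1.2]
opening: 0.0475
```

```bash
python3 - <<'E'
from h import *
togo(.635,-.256,.126,-10.1)
E
```

```text
t=4.60 grasp=[0.6374 0.0721 0.1255] jaw=-1.0 tx=-0.5 ty=3.2 tz=328.1 yaw=9.1 q6=4 F=[ 1.1  1.4 -1.2] open=47.5
```

Emit:
{"method": "drive_tool", "body": {"moves": [{"tx": 0,"ty": 0,"tz": 45,"yaw": 1},{"tx": 0,"ty": 1,"tz": 90,"yaw": 2},{"tx": 0,"ty": 1,"tz": 135,"yaw": 4},{"tx": 0,"ty": 2,"tz": 180,"yaw": 5},{"tx": 0,"ty": 2,"tz": 225,"yaw": 6},{"tx": 0,"ty": 3,"tz": 268,"yaw": 8},{"tx": 0,"ty": 3,"tz": 300,"yaw": 9},{"tx": 0,"ty": 3,"tz": 318,"yaw": 9}]}}

```text
t: 5.4
tcp_pos: [0.6346, -0.2471, 0.2799]
tool_rot: [0.542, 0.454, -0.542, 0.454]
ft_force: [-0.0, 0.2, -1.3]
opening: 0.0473
```

```bash
python3 - <<'E'
from h import *
togo(.635,-.256,.027,-10.1)
im,ci=look('w3',.0)
togo(.635,-.256,.027,-10.1)
E
```

```text
t=5.40 grasp=[ 0.6347 -0.2472  0.1252] jaw=-10.1 tx=98.2 ty=1.7 tz=8.5 yaw=0.0 q6=-14 F=[-0.   0.2 -1.3] open=47.3
t=5.45 grasp=[ 0.6346 -0.2486  0.125 ] jaw=-10.1 tx=98.0 ty=1.6 tz=7.2 yaw=0.0 q6=-14 F=[ 0.2 -2.8 -1. ] open=47.2
```

View pics/w3.png

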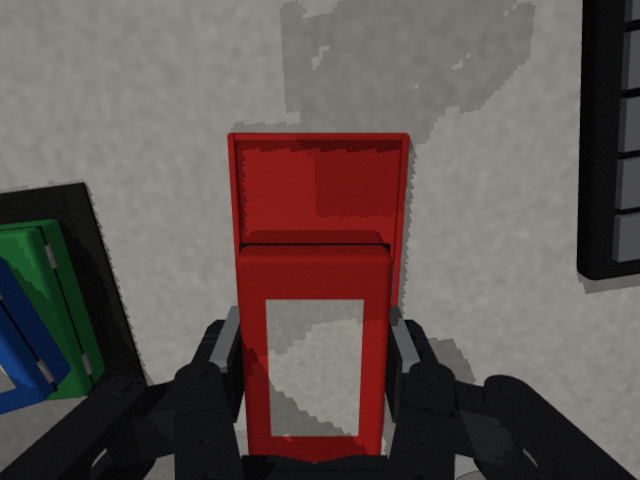

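Red hangs level above its tray and lines up with it; the tray's far corners are at (228,133) and (409,133) px. I'll go down most of the way, then re-measure.

Emit:
{"method": "drive_tool", "body": {"moves": [{"tx": 12,"ty": 1,"tz": 4,"yaw": 0},{"tx": 40,"ty": 1,"tz": 6,"yaw": 0},{"tx": 65,"ty": 1,"tz": 7,"yaw": 0},{"tx": 80,"ty": 1,"tz": 7,"yaw": 0},{"tx": 84,"ty": 1,"tz": 7,"yaw": 0},{"tx": 84,"ty": 1,"tz": 7,"yaw": 0}]}}

```text
t: 6.05
tcp_pos: [0.6355, -0.2505, 0.1948]
tool_rot: [-0.541, -0.455, 0.541, -0.455]
ft_force: [0.1, -0.7, -0.1]
opening: 0.0473
```

```bash
python3 - <<'E'
from h import *
im=cv2.imread('pics/w3.png')
togo(.635,-.256,.027,-10.1)
ci=eyes.camera_info('wrist'); im=eyes.grab_frame('wrist')
m=cmask(im,'red'); cv2.imwrite('pics/w4.png',im[:,:,::-1])
ys,xs=np.where(m[:250]); print(ys.min(), xs[ys<=ys.min()+2].min(), xs[ys<=ys.min()+2].max())
y0=ys.min(); e=[[xs[ys<=y0+2].min(),y0],[xs[ys<=y0+2].max(),y0]]
w=back(e,ci,.010); print(w, 'expected far end mid', .635+.074*np.cos(np.radians(79.9)), -.256+.074*np.sin(np.radians(79.9)))
E
```

```text
t=6.05 grasp=[ 0.6355 -0.2505  0.0401] jaw=-9.9 tx=13.1 ty=0.5 tz=5.5 yaw=0.2 q6=-15 F=[ 0.1 -0.7 -0.1] open=47.3
141 179 453
[[ 0.59858488 -0.17447094  0.01      ]
 [ 0.69547987 -0.19144676  0.01      ]] expected far end mid 0.647977137730807 -0.1831467646818917
```

View pics/w4.png

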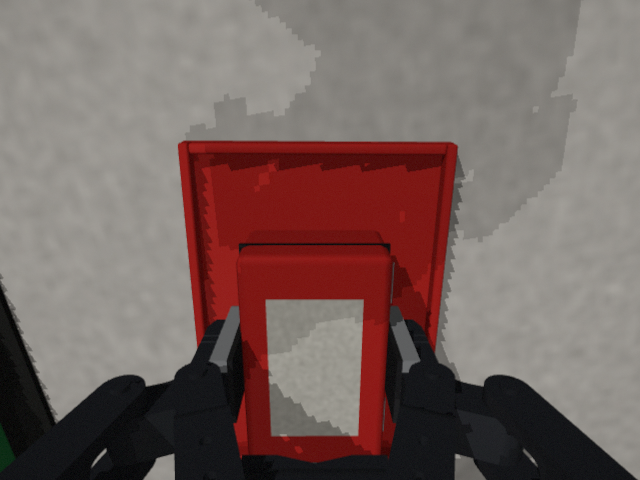

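The tray measures where I expected it, so the remaining correction is about 13 mm down and 5.5 mm along its length. I'll lower gently, then release partway open.

Emit:
{"method": "drive_tool", "body": {"moves": [{"tx": 2,"ty": 0,"tz": 2,"yaw": 0},{"tx": 5,"ty": 0,"tz": 5,"yaw": 0},{"tx": 8,"ty": 0,"tz": 5.5,"yaw": 0},{"tx": 11,"ty": 0,"tz": 5.5,"yaw": 0},{"tx": 13,"ty": 0,"tz": 5.5,"yaw": 0},{"tx": 13,"ty": 0,"tz": 5.5,"yaw": 0}]}}

```text
t: 6.7
tcp_pos: [0.6343, -0.2564, 0.1814]
tool_rot: [-0.541, -0.455, 0.541, -0.455]
ft_force: [0.5, -0.1, -1.3]
opening: 0.0477
```

Emit:
{"method": "drive_tool", "body": {"moves": [{"tx": 0,"ty": 0,"tz": 0,"yaw": 0},{"tx": 0,"ty": 0,"tz": 0,"yaw": 0},{"tx": 0,"ty": 0,"tz": 0,"yaw": 0},{"tx": 0,"ty": 0,"tz": 0,"yaw": 0},{"tx": 0,"ty": 0,"tz": 0,"yaw": 0},{"tx": 0,"ty": 0,"tz": 0,"yaw": 0}], "fingers": 58}}

```text
t: 7.3
tcp_pos: [0.6343, -0.2565, 0.1819]
tool_rot: [0.541, 0.455, -0.541, 0.455]
ft_force: [0.8, -0.1, -0.5]
opening: 0.0579
```

```bash
python3 - <<'E'
from h import *
togo(.635,-.256,.027,-10.1)
E
```

```text
t=7.30 grasp=[ 0.6343 -0.2565  0.0272] jaw=-9.9 tx=0.2 ty=0.6 tz=-0.6 yaw=0.2 q6=-15 F=[ 0.8 -0.1 -0.5] open=57.9
```

Emit:
{"method": "drive_tool", "body": {"moves": [{"tx": -8,"ty": 0,"tz": 0,"yaw": 0},{"tx": -25,"ty": 0,"tz": 0,"yaw": 0},{"tx": -60,"ty": 0,"tz": 0,"yaw": 0},{"tx": -100,"ty": 0,"tz": 0,"yaw": 0},{"tx": -140,"ty": 0,"tz": 0,"yaw": 0},{"tx": -170,"ty": 0,"tz": 0,"yaw": 0},{"tx": -170,"ty": 0,"tz": 0,"yaw": 0}], "fingers": 80}}

```text
t: 8.0
tcp_pos: [0.6343, -0.2564, 0.3591]
tool_rot: [0.543, 0.452, -0.54, 0.458]
ft_force: [0.2, 0.3, 1.3]
opening: 0.0798
```

```bash
python3 - <<'E'
from h import *
im,ci=look('w5',0,[],.034,(200,180,440,470))
togo(.4497,-.2574,.2,7.9)
E
```

```text
label (array([ 623.4, -360.8,  270.1,  189.7,   81.6]), array([333. , 324.7]))
t=8.05 grasp=[ 0.635  -0.2568  0.2012] jaw=-9.9 tx=0.2 ty=-182.4 tz=32.5 yaw=-17.8 q6=-15 F=[-0.3  0.  -0.8] open=79.9
```

View pics/w5.png

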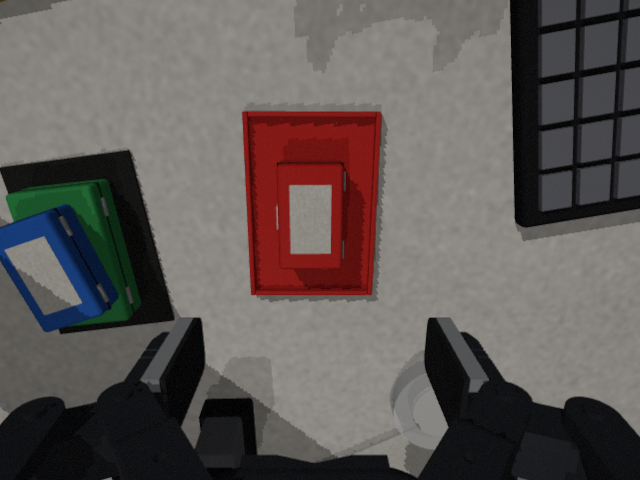

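Red lies centred and released in its tray, with its label at about (310,220) px. Next is the blue pile; the stamp at (228,430) px is well away from the path.

Emit:
{"method": "drive_tool", "body": {"moves": [{"tx": 0,"ty": -40,"tz": 7,"yaw": -5},{"tx": 0,"ty": -90,"tz": 16,"yaw": -10},{"tx": 0,"ty": -140,"tz": 25,"yaw": -15},{"tx": 20,"ty": -175,"tz": 31,"yaw": -18},{"tx": 50,"ty": -182,"tz": 32,"yaw": -18},{"tx": 70,"ty": -182,"tz": 32,"yaw": -18},{"tx": 70,"ty": -182,"tz": 32,"yaw": -18},{"tx": 70,"ty": -182,"tz": 32,"yaw": -18}]}}

```text
t: 8.85
tcp_pos: [0.4497, -0.2567, 0.2823]
tool_rot: [0.464, 0.534, -0.464, 0.534]
ft_force: [-0.6, 0.7, -0.2]
opening: 0.08
```

```bash
python3 - <<'E'
from h import *
im,ci=look('w6',0,[('blue',.063),('green',.033)],.063,(150,60,450,340))
togo(.4497,-.2574,.056,7.9)
E
```

```text
blue (array([ 447.5, -254. ,   83.8,   47.2,  -81.3]), array([312.3, 264.7]))
green (array([ 449. , -234.7,   69.6,   63.1,   86.3]), array([339.5, 198.8]))
label (array([ 443.3, -225.1,  138.6,  132.4,    8. ]), array([328.4, 165.9]))
t=8.90 grasp=[ 0.45   -0.2568  0.1281] jaw=8.1 tx=72.1 ty=-0.4 tz=0.5 yaw=0.2 q6=-42 F=[0.4 0.  0.3] open=80.1
```

View pics/w6.png

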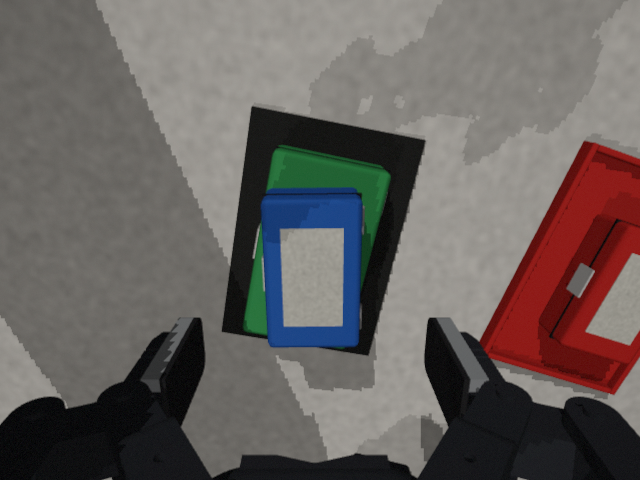

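Blue sits straight between the jaws, label at about (312,277) px. I'll go down and grip.

Emit:
{"method": "drive_tool", "body": {"moves": [{"tx": 25,"ty": -2,"tz": 0,"yaw": 0},{"tx": 55,"ty": -2,"tz": 0,"yaw": 0},{"tx": 68,"ty": -2,"tz": 0,"yaw": 0},{"tx": 71,"ty": -2,"tz": 0,"yaw": 0},{"tx": 71,"ty": -2,"tz": 0,"yaw": 0},{"tx": 71,"ty": -2,"tz": 0,"yaw": 0}]}}

```text
t: 9.5
tcp_pos: [0.448, -0.2571, 0.2122]
tool_rot: [0.464, 0.533, -0.463, 0.535]
ft_force: [-0.3, -0.4, 1.0]
opening: 0.0798
```

Emit:
{"method": "drive_tool", "body": {"moves": [{"tx": 0,"ty": 0,"tz": 0,"yaw": 0},{"tx": 0,"ty": 0,"tz": 0,"yaw": 0},{"tx": 0,"ty": 0,"tz": 0,"yaw": 0},{"tx": 0,"ty": 0,"tz": 0,"yaw": 0},{"tx": 0,"ty": 0,"tz": 0,"yaw": 0},{"tx": 0,"ty": 0,"tz": 0,"yaw": 0},{"tx": 0,"ty": 0,"tz": 0,"yaw": 0}], "fingers": 30}}

```text
t: 10.2
tcp_pos: [0.4477, -0.257, 0.2116]
tool_rot: [0.464, 0.534, -0.463, 0.534]
ft_force: [-1.4, -0.2, 6.6]
opening: 0.0475
```

```bash
python3 - <<'E'
from h import *
togo(.640,.027,.126,-3.5)
E
```

```text
t=10.20 grasp=[ 0.4479 -0.2571  0.0569] jaw=8.1 tx=-69.1 ty=230.2 tz=-254.2 yaw=11.6 q6=-42 F=[-1.4 -0.2  6.6] open=47.5
```

Emit:
{"method": "drive_tool", "body": {"moves": [{"tx": -6,"ty": 0,"tz": 0,"yaw": 0},{"tx": -22,"ty": 0,"tz": 0,"yaw": 0},{"tx": -45,"ty": 0,"tz": 0,"yaw": 0},{"tx": -62,"ty": 7,"tz": -8,"yaw": 0},{"tx": -69,"ty": 25,"tz": -27,"yaw": 1},{"tx": -69,"ty": 50,"tz": -55,"yaw": 2},{"tx": -69,"ty": 80,"tz": -88,"yaw": 4},{"tx": -69,"ty": 110,"tz": -121,"yaw": 5}]}}

```text
t: 11.0
tcp_pos: [0.5401, -0.1203, 0.2804]
tool_rot: [0.487, 0.513, -0.487, 0.513]
ft_force: [-0.5, -0.1, -1.4]
opening: 0.0477
```

Emit:
{"method": "drive_tool", "body": {"moves": [{"tx": 0,"ty": 24,"tz": -40,"yaw": 2},{"tx": 0,"ty": 48,"tz": -74,"yaw": 4},{"tx": 0,"ty": 69,"tz": -96,"yaw": 5},{"tx": 0,"ty": 90,"tz": -116,"yaw": 6},{"tx": 0,"ty": 105,"tz": -133,"yaw": 7},{"tx": 0,"ty": 105,"tz": -133,"yaw": 7}]}}

```text
t: 11.6
tcp_pos: [0.638, 0.0189, 0.2798]
tool_rot: [0.516, 0.483, -0.516, 0.483]
ft_force: [0.1, -0.0, -1.1]
opening: 0.0477
```

```bash
python3 - <<'E'
from h import *
togo(.640,.027,.029,-3.5)
E
```

```text
t=11.60 grasp=[0.638  0.019  0.1251] jaw=-3.8 tx=96.1 ty=1.4 tz=-8.1 yaw=-0.3 q6=2 F=[ 0.1 -0.  -1.1] open=47.7
```

Emit:
{"method": "drive_tool", "body": {"moves": [{"tx": 12,"ty": 1,"tz": -4,"yaw": 0},{"tx": 40,"ty": 1,"tz": -8,"yaw": 0},{"tx": 65,"ty": 1,"tz": -8,"yaw": 0},{"tx": 79,"ty": 1,"tz": -8,"yaw": 0},{"tx": 83,"ty": 1,"tz": -8,"yaw": 0},{"tx": 83,"ty": 1,"tz": -8,"yaw": 0}]}}

```text
t: 12.2
tcp_pos: [0.6387, 0.0244, 0.1968]
tool_rot: [-0.517, -0.483, 0.517, -0.482]
ft_force: [1.1, 0.3, 0.0]
opening: 0.0473
```

```bash
cat >> h.py <<'E'
def faredge(col,cx,cy,ang,n):
    ci=eyes.camera_info('wrist'); im=eyes.grab_frame('wrist'); cv2.imwrite(f'pics/{n}.png',im[:,:,::-1])
    ys,xs=np.where(cmask(im,col)[:250]); y0=np.percentile(ys,.5); k=ys<=y0+2; e=[[xs[k].min(),y0],[xs[k].max(),y0]]
    w=back(e,ci,.010)[:,:2]; a=np.radians(ang); print('far edge',e,w.round(4).tolist(),'mid',w.mean(0).round(4),'expected',np.round([cx+.074*np.cos(a),cy+.074*np.sin(a)],4))
E
python3 - <<'E'
from h import *
faredge('blue',.640,.027,86.5,'w7')
togo(.640,.027,.029,-3.5)
E
```

```text
far edge [[np.int64(178), np.float64(118.0)], [np.int64(457), np.float64(118.0)]] [[0.5946, 0.104], [0.6941, 0.097]] mid [0.6444 0.1005] expected [0.6445 0.1009]
t=12.25 grasp=[0.6391 0.0244 0.043 ] jaw=-3.9 tx=14.0 ty=0.8 tz=-2.6 yaw=-0.4 q6=3 F=[ 0.6  0.5 -0.3] open=47.3
```

Emit:
{"method": "drive_tool", "body": {"moves": [{"tx": 3,"ty": 1,"tz": -1,"yaw": 0},{"tx": 6,"ty": 1,"tz": -3,"yaw": 0},{"tx": 9,"ty": 1,"tz": -3,"yaw": 0},{"tx": 12,"ty": 1,"tz": -3,"yaw": 0},{"tx": 14,"ty": 1,"tz": -3,"yaw": 0},{"tx": 14,"ty": 1,"tz": -3,"yaw": 0}]}}

```text
t: 12.85
tcp_pos: [0.6399, 0.0276, 0.1828]
tool_rot: [-0.517, -0.483, 0.517, -0.483]
ft_force: [-0.1, 0.7, -1.0]
opening: 0.0473
```

Emit:
{"method": "drive_tool", "body": {"moves": [{"tx": 0,"ty": 0,"tz": 0,"yaw": 0},{"tx": 0,"ty": 0,"tz": 0,"yaw": 0},{"tx": 0,"ty": 0,"tz": 0,"yaw": 0},{"tx": 0,"ty": 0,"tz": 0,"yaw": 0},{"tx": 0,"ty": 0,"tz": 0,"yaw": 0},{"tx": 0,"ty": 0,"tz": 0,"yaw": 0}], "fingers": 58}}

```text
t: 13.45
tcp_pos: [0.6399, 0.0276, 0.1829]
tool_rot: [0.517, 0.483, -0.517, 0.483]
ft_force: [-0.8, -0.5, 0.4]
opening: 0.0582
```

Emit:
{"method": "drive_tool", "body": {"moves": [{"tx": -8,"ty": 0,"tz": 0,"yaw": 0},{"tx": -25,"ty": 0,"tz": 0,"yaw": 0},{"tx": -60,"ty": 0,"tz": 0,"yaw": 0},{"tx": -100,"ty": 0,"tz": 0,"yaw": 0},{"tx": -140,"ty": 0,"tz": 0,"yaw": 0},{"tx": -170,"ty": 0,"tz": 0,"yaw": 0},{"tx": -170,"ty": 0,"tz": 0,"yaw": 0},{"tx": -170,"ty": 0,"tz": 0,"yaw": 0}], "fingers": 85}}

```text
t: 14.25
tcp_pos: [0.6397, 0.0276, 0.3544]
tool_rot: [0.517, 0.482, -0.516, 0.483]
ft_force: [0.2, -0.5, -1.2]
opening: 0.0853
```

```bash
python3 - <<'E'
from h import *
togo(.640,.027,.029,-3.5)
im,ci=look('w8',0,[('blue',.034)])
ci=eyes.camera_info('top'); im=eyes.grab_frame('top'); cv2.imwrite('pics/top1.png',im[:,:,::-1])
def roi(m,x0,y0,x1,y1):
    o=np.zeros_like(m); o[y0:y1,x0:x1]=m[y0:y1,x0:x1]; return o
for c,r in {'yellow':(195,185,258,230),'green':(395,258,462,306)}.items():
    print(c,'label',rect(white(im,r),ci,.033),'case',rect(roi(cmask(im,c),*r),ci,.033))
togo(.637,.222,.19)
a=cv2.resize(im[165:325,175:475],None,fx=2.6,fy=2.6,interpolation=cv2.INTER_CUBIC); cv2.imwrite('pics/c1.png',a[:,:,::-1])
E
```

```text
t=14.25 grasp=[0.64   0.0276 0.1997] jaw=-3.9 tx=170.7 ty=-0.3 tz=0.6 yaw=-0.4 q6=3 F=[ 0.2 -0.5 -1.2] open=85.3
blue (array([639.8,  33.6, 135.8,  93.4,  86.2]), array([314.3, 203.6]))
yellow label (array([641.2, 222.1,  50.5,  28.5, -80.4]), array([224.7, 202.2])) case (array([637. , 219.7, 112.9,  71.3, -80.4]), array([225.4, 204.1]))
green label (array([ 449.8, -258.3,   48.5,   30.4,   87.4]), array([428.8, 281.5])) case (array([ 448.8, -255.7,  113.5,   64.8,   87. ]), array([428.3, 282.3]))
t=14.35 grasp=[0.6395 0.0276 0.1976] jaw=-3.9 tx=7.6 ty=-15.8 tz=-193.7 q6=3 F=[ 0.4  0.3 -0.1] open=85.0
```

View pics/c1.png

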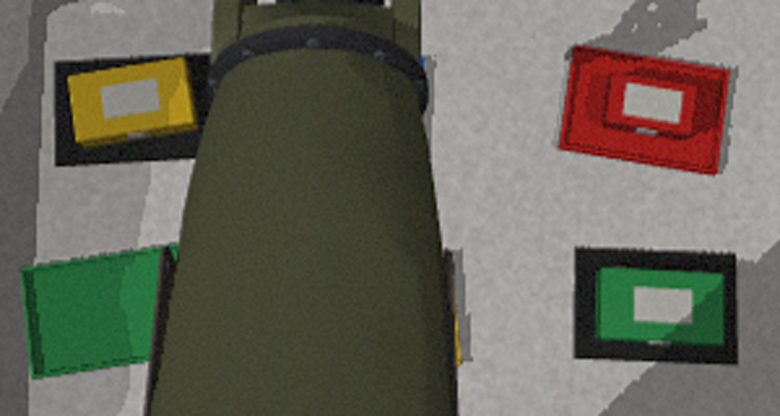

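Blue is in its tray, though partly hidden by the arm here. Yellow shows at about (131,98) px in this crop and green at about (661,305) px, both undisturbed. Next is yellow.

Emit:
{"method": "drive_tool", "body": {"moves": [{"tx": 0,"ty": -3,"tz": -40,"yaw": -3},{"tx": 0,"ty": -6,"tz": -90,"yaw": -7},{"tx": 0,"ty": -9,"tz": -140,"yaw": -11},{"tx": 15,"ty": -12,"tz": -180,"yaw": -13.5},{"tx": 45,"ty": -12.5,"tz": -194,"yaw": -13.5},{"tx": 65,"ty": -12.5,"tz": -194,"yaw": -13.5},{"tx": 65,"ty": -12.5,"tz": -194,"yaw": -13.5},{"tx": 65,"ty": -12.5,"tz": -194,"yaw": -13.5}], "force": 50}}

```text
t: 15.15
tcp_pos: [0.6409, 0.2217, 0.2878]
tool_rot: [0.456, 0.54, -0.457, 0.54]
ft_force: [0.1, -0.5, 0.1]
opening: 0.085
```

```bash
python3 - <<'E'
from h import *
im,ci=look('w9',0,[('yellow',.033)],.033,(220,180,420,400))
togo(.640,.222,.037,9.6)
E
```

```text
yellow (array([639.4, 224.3, 111. ,  63.2, -80.6]), array([314.4, 240.1]))
label (array([648.4, 193.2, 142.3, 128. , -80.5]), array([319.4, 306.7]))
t=15.20 grasp=[0.6411 0.2217 0.1342] jaw=9.5 tx=97.2 ty=-1.1 tz=-0.5 yaw=-0.1 q6=6 F=[0.1 0.2 0.5] open=85.1
```

View pics/w9.png

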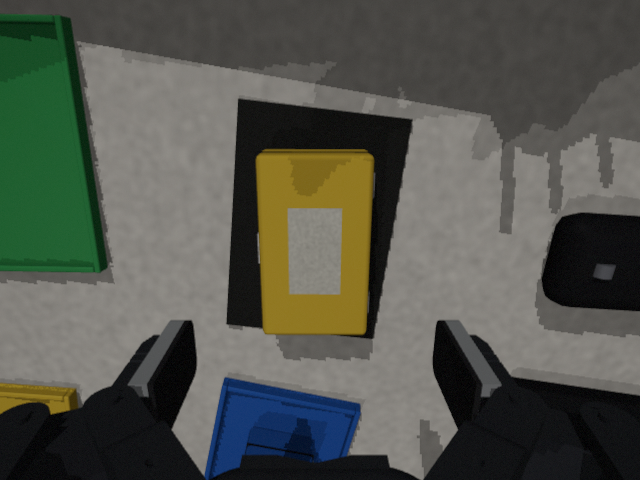

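Yellow is straight between the jaws at about (314,240) px, with room on both sides. I'll descend and grip.

Emit:
{"method": "drive_tool", "body": {"moves": [{"tx": 25,"ty": -1,"tz": -1.5,"yaw": 0},{"tx": 60,"ty": -1,"tz": -1.5,"yaw": 0},{"tx": 85,"ty": -1,"tz": -1.5,"yaw": 0},{"tx": 95,"ty": -1,"tz": -1.5,"yaw": 0},{"tx": 97,"ty": -1,"tz": -1.5,"yaw": 0},{"tx": 97,"ty": -1,"tz": -1.5,"yaw": 0}]}}

```text
t: 15.8
tcp_pos: [0.64, 0.2232, 0.1925]
tool_rot: [0.457, 0.54, -0.456, 0.54]
ft_force: [0.6, 0.3, 0.2]
opening: 0.0852
```

Emit:
{"method": "drive_tool", "body": {"moves": [{"tx": 0,"ty": 0,"tz": 0,"yaw": 0},{"tx": 0,"ty": 0,"tz": 0,"yaw": 0},{"tx": 0,"ty": 0,"tz": 0,"yaw": 0},{"tx": 0,"ty": 0,"tz": 0,"yaw": 0},{"tx": 0,"ty": 0,"tz": 0,"yaw": 0},{"tx": 0,"ty": 0,"tz": 0,"yaw": 0},{"tx": 0,"ty": 0,"tz": 0,"yaw": 0}], "fingers": 45}}

```text
t: 16.5
tcp_pos: [0.6399, 0.2235, 0.193]
tool_rot: [0.457, 0.539, -0.456, 0.541]
ft_force: [-1.2, -0.2, 7.3]
opening: 0.0624
```

```bash
python3 - <<'E'
from h import *
togo(.4428,-.0024,.12,4.8)
E
```

```text
t=16.50 grasp=[0.6404 0.2236 0.0383] jaw=9.6 tx=-82.5 ty=-232.2 tz=189.9 yaw=4.8 q6=7 F=[-1.2 -0.2  7.3] open=62.4
```

Emit:
{"method": "drive_tool", "body": {"moves": [{"tx": -6,"ty": 0,"tz": 0,"yaw": 0},{"tx": -22,"ty": 0,"tz": 0,"yaw": 0},{"tx": -48,"ty": 0,"tz": 0,"yaw": 0},{"tx": -72,"ty": -8,"tz": 7,"yaw": 0},{"tx": -82,"ty": -26,"tz": 22,"yaw": 0.5},{"tx": -82,"ty": -52,"tz": 43,"yaw": 1},{"tx": -82,"ty": -82,"tz": 67,"yaw": 2},{"tx": -82,"ty": -112,"tz": 92,"yaw": 2.5}]}}

```text
t: 17.3
tcp_pos: [0.5432, 0.1132, 0.2741]
tool_rot: [0.469, 0.53, -0.468, 0.53]
ft_force: [1.2, -0.6, -2.6]
opening: 0.0619
```

Emit:
{"method": "drive_tool", "body": {"moves": [{"tx": 0,"ty": -32,"tz": 23,"yaw": 0.5},{"tx": 0,"ty": -64,"tz": 46,"yaw": 1},{"tx": 0,"ty": -90,"tz": 66,"yaw": 1.5},{"tx": 0,"ty": -108,"tz": 80,"yaw": 2},{"tx": 0,"ty": -118,"tz": 88,"yaw": 2},{"tx": 0,"ty": -118,"tz": 88,"yaw": 2}]}}

```text
t: 17.9
tcp_pos: [0.4378, 0.0115, 0.2738]
tool_rot: [0.478, 0.521, -0.477, 0.522]
ft_force: [0.0, -0.0, -1.6]
opening: 0.0623
```

```bash
python3 - <<'E'
from h import *
togo(.4428,-.0024,.0395,4.8)
E
```

```text
t=17.90 grasp=[0.4379 0.0115 0.1191] jaw=5.0 tx=79.6 ty=3.5 tz=14.3 yaw=0.2 q6=-8 F=[ 0.  -0.  -1.6] open=62.3
```

Emit:
{"method": "drive_tool", "body": {"moves": [{"tx": 8,"ty": 2,"tz": 6,"yaw": 0},{"tx": 28,"ty": 3.5,"tz": 12,"yaw": 0},{"tx": 48,"ty": 3.5,"tz": 14,"yaw": 0},{"tx": 61,"ty": 3.5,"tz": 14,"yaw": 0},{"tx": 66,"ty": 3.5,"tz": 14,"yaw": 0},{"tx": 66,"ty": 3.5,"tz": 14,"yaw": 0}]}}

```text
t: 18.5
tcp_pos: [0.4432, -0.0013, 0.2062]
tool_rot: [0.477, 0.522, -0.477, 0.521]
ft_force: [0.2, 0.7, -1.8]
opening: 0.0626
```

```bash
python3 - <<'E'
from h import *
faredge('yellow',.4428,-.0024,94.8,'w10')
togo(.4428,-.0024,.0395,4.8)
E
```

```text
far edge [[np.int64(182), np.float64(125.0)], [np.int64(444), np.float64(125.0)]] [[0.3856, 0.0675], [0.4851, 0.0763]] mid [0.4353 0.0719] expected [0.4366 0.0713]
t=18.55 grasp=[ 0.4433 -0.0013  0.0521] jaw=5.1 tx=12.6 ty=-0.6 tz=1.0 yaw=0.3 q6=-10 F=[ 0.5  0.2 -1.5] open=62.5
```

View pics/w10.png

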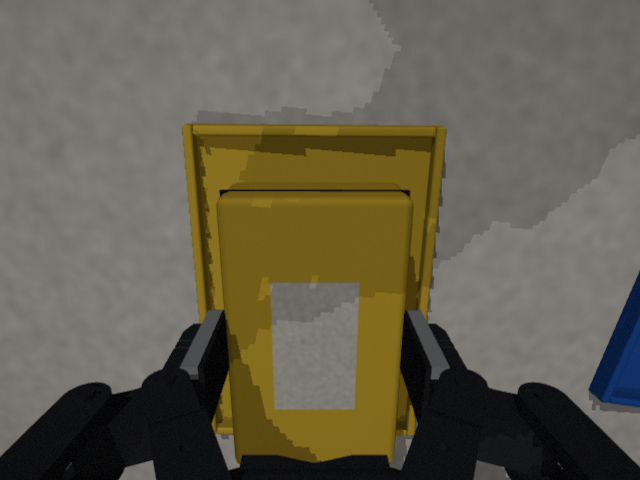

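Yellow is level and centred over its tray, whose far corners are at (182,125) and (444,125) px. I'll lower and release it.

Emit:
{"method": "drive_tool", "body": {"moves": [{"tx": 3,"ty": -1,"tz": 0,"yaw": 0},{"tx": 6,"ty": -1,"tz": 1,"yaw": 0},{"tx": 9,"ty": -1,"tz": 1,"yaw": 0},{"tx": 11,"ty": -1,"tz": 1,"yaw": 0},{"tx": 12.5,"ty": -1,"tz": 1,"yaw": 0},{"tx": 12.5,"ty": -1,"tz": 1,"yaw": 0}]}}

```text
t: 19.15
tcp_pos: [0.4419, -0.0026, 0.1942]
tool_rot: [0.477, 0.522, -0.477, 0.522]
ft_force: [0.4, -0.5, -1.7]
opening: 0.0621
```

Emit:
{"method": "drive_tool", "body": {"moves": [{"tx": 0,"ty": 0,"tz": 0,"yaw": 0},{"tx": 0,"ty": 0,"tz": 0,"yaw": 0},{"tx": 0,"ty": 0,"tz": 0,"yaw": 0},{"tx": 0,"ty": 0,"tz": 0,"yaw": 0},{"tx": 0,"ty": 0,"tz": 0,"yaw": 0},{"tx": 0,"ty": 0,"tz": 0,"yaw": 0}], "fingers": 74}}

```text
t: 19.75
tcp_pos: [0.4419, -0.0026, 0.1944]
tool_rot: [0.477, 0.522, -0.477, 0.522]
ft_force: [0.4, -0.1, 0.2]
opening: 0.0739
```

Emit:
{"method": "drive_tool", "body": {"moves": [{"tx": -8,"ty": 0,"tz": 0,"yaw": 0},{"tx": -25,"ty": 0,"tz": 0,"yaw": 0},{"tx": -60,"ty": 0,"tz": 0,"yaw": 0},{"tx": -100,"ty": 0,"tz": 0,"yaw": 0},{"tx": -130,"ty": 0,"tz": 0,"yaw": 0},{"tx": -130,"ty": 0,"tz": 0,"yaw": 0},{"tx": -130,"ty": 0,"tz": 0,"yaw": 0}], "fingers": 85}}

```text
t: 20.45
tcp_pos: [0.4417, -0.0026, 0.3248]
tool_rot: [0.478, 0.521, -0.477, 0.522]
ft_force: [-1.1, -0.0, 0.1]
opening: 0.0849
```

```bash
python3 - <<'E'
from h import *
look('w11',0)
togo(.449,-.2575,.13,-2.8)
E
```

```text
t=20.50 grasp=[ 0.4415 -0.0026  0.1692] jaw=5.1 tx=39.2 ty=-15.1 tz=254.6 yaw=7.9 q6=-10 F=[-0.1  0.9  0.2] open=84.8
```

View pics/w11.png

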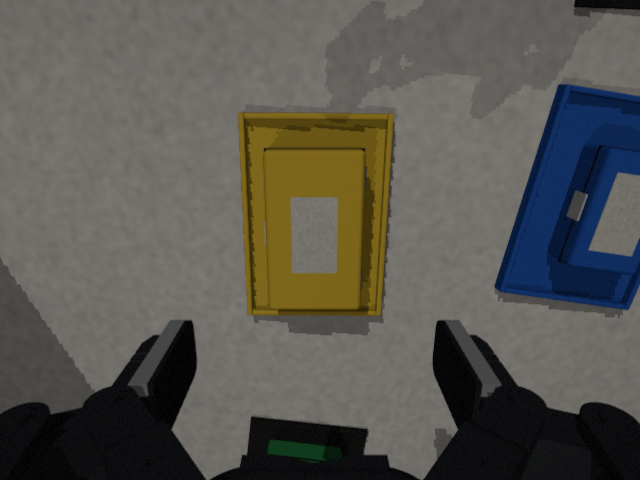

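Yellow lies in its tray at about (315,230) px, and blue can be seen in its own at the right. Green is the last one.

Emit:
{"method": "drive_tool", "body": {"moves": [{"tx": 0,"ty": -3,"tz": 40,"yaw": 1},{"tx": 0,"ty": -5,"tz": 90,"yaw": 3},{"tx": 0,"ty": -8,"tz": 140,"yaw": 4},{"tx": 0,"ty": -11,"tz": 190,"yaw": 6},{"tx": 10,"ty": -14,"tz": 230,"yaw": 8},{"tx": 35,"ty": -15,"tz": 254.5,"yaw": 8},{"tx": 35,"ty": -15,"tz": 254.5,"yaw": 8},{"tx": 35,"ty": -15,"tz": 254.5,"yaw": 8}]}}

```text
t: 21.3
tcp_pos: [0.4493, -0.2574, 0.288]
tool_rot: [-0.513, -0.488, 0.513, -0.486]
ft_force: [0.3, 0.1, 0.0]
opening: 0.0849
```

```bash
python3 - <<'E'
from h import *
look('w12',0,[('green',.033)])
togo(.449,-.2575,.038,-2.8)
E
```

```text
green (array([ 447.9, -255.7,  111.6,   63. ,   86.3]), array([314.7, 242.6]))
t=21.35 grasp=[ 0.4493 -0.2568  0.1342] jaw=-2.9 tx=96.2 ty=-0.2 tz=0.8 yaw=-0.1 q6=-31 F=[ 0.  -0.3 -0.1] open=85.1
```

View pics/w12.png

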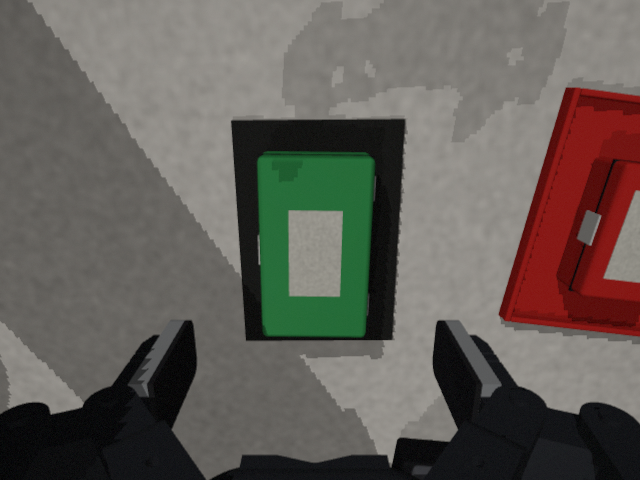

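Green is straight between the jaws at about (315,243) px. I'll grip it.

Emit:
{"method": "drive_tool", "body": {"moves": [{"tx": 25,"ty": -1,"tz": 0,"yaw": 0},{"tx": 60,"ty": -1,"tz": 0,"yaw": 0},{"tx": 85,"ty": -1,"tz": 0,"yaw": 0},{"tx": 94,"ty": -1,"tz": 0,"yaw": 0},{"tx": 96,"ty": -1,"tz": 0,"yaw": 0},{"tx": 96,"ty": -1,"tz": 0,"yaw": 0}]}}

```text
t: 21.95
tcp_pos: [0.4489, -0.2572, 0.1945]
tool_rot: [0.513, 0.487, -0.512, 0.488]
ft_force: [0.4, 0.0, 0.3]
opening: 0.0849
```

Emit:
{"method": "drive_tool", "body": {"moves": [{"tx": 0,"ty": 0,"tz": 0,"yaw": 0},{"tx": 0,"ty": 0,"tz": 0,"yaw": 0},{"tx": 0,"ty": 0,"tz": 0,"yaw": 0},{"tx": 0,"ty": 0,"tz": 0,"yaw": 0},{"tx": 0,"ty": 0,"tz": 0,"yaw": 0},{"tx": 0,"ty": 0,"tz": 0,"yaw": 0},{"tx": 0,"ty": 0,"tz": 0,"yaw": 0}], "fingers": 45}}

```text
t: 22.65
tcp_pos: [0.4488, -0.2575, 0.1949]
tool_rot: [0.513, 0.486, -0.512, 0.488]
ft_force: [-3.4, 3.2, 11.5]
opening: 0.0622
```

```bash
python3 - <<'E'
from h import *
togo(.448,.2416,.13,8.4)
E
```

```text
t=22.65 grasp=[ 0.449  -0.2576  0.0402] jaw=-2.9 tx=-90.2 ty=-26.4 tz=-498.5 yaw=-11.3 q6=-31 F=[-3.4  3.2 11.5] open=62.2
```

Emit:
{"method": "drive_tool", "body": {"moves": [{"tx": -6,"ty": 0,"tz": 0,"yaw": 0},{"tx": -22,"ty": 0,"tz": 0,"yaw": 0},{"tx": -48,"ty": 0,"tz": 0,"yaw": 0},{"tx": -74,"ty": -1,"tz": -10,"yaw": 0},{"tx": -88,"ty": -2,"tz": -30,"yaw": -0.5},{"tx": -90,"ty": -4,"tz": -62,"yaw": -1.5},{"tx": -90,"ty": -5,"tz": -100,"yaw": -2},{"tx": -90,"ty": -7,"tz": -140,"yaw": -3}]}}

```text
t: 23.45
tcp_pos: [0.4484, -0.1161, 0.2841]
tool_rot: [0.5, 0.5, -0.5, 0.501]
ft_force: [0.3, 0.6, -1.1]
opening: 0.0623
```

Emit:
{"method": "drive_tool", "body": {"moves": [{"tx": 0,"ty": 0,"tz": -40,"yaw": -1},{"tx": 0,"ty": -1,"tz": -80,"yaw": -2},{"tx": 0,"ty": -2,"tz": -120,"yaw": -3},{"tx": 0,"ty": -2,"tz": -160,"yaw": -4},{"tx": 0,"ty": -3,"tz": -200,"yaw": -5},{"tx": 0,"ty": -4,"tz": -240,"yaw": -6},{"tx": 0,"ty": -4,"tz": -275,"yaw": -7},{"tx": 0,"ty": -4,"tz": -300,"yaw": -8}]}}

```text
t: 24.25
tcp_pos: [0.4438, 0.1848, 0.284]
tool_rot: [0.463, 0.534, -0.463, 0.535]
ft_force: [-0.7, -0.3, -1.2]
opening: 0.0623
```

```bash
python3 - <<'E'
from h import *
togo(.448,.2416,.0415,8.4)
E
```

```text
t=24.25 grasp=[0.4439 0.1848 0.1293] jaw=8.2 tx=87.8 ty=12.0 tz=-55.6 yaw=-0.2 q6=10 F=[-0.7 -0.3 -1.2] open=62.3
```

Emit:
{"method": "drive_tool", "body": {"moves": [{"tx": 0,"ty": 5,"tz": -22,"yaw": 0},{"tx": 10,"ty": 9,"tz": -42,"yaw": 0},{"tx": 30,"ty": 12,"tz": -54,"yaw": 0},{"tx": 52,"ty": 12,"tz": -56,"yaw": 0},{"tx": 67,"ty": 12,"tz": -56,"yaw": 0},{"tx": 73,"ty": 12,"tz": -56,"yaw": 0},{"tx": 73,"ty": 12,"tz": -56,"yaw": 0}]}}

```text
t: 24.95
tcp_pos: [0.4482, 0.2398, 0.2103]
tool_rot: [0.463, 0.534, -0.464, 0.534]
ft_force: [0.2, -0.0, -2.6]
opening: 0.0622
```

```bash
python3 - <<'E'
from h import *
faredge('green',.448,.2416,98.4,'w13')
togo(.448,.2416,.0415,8.4)
E
```

```text
far edge [[np.int64(185), np.float64(116.0)], [np.int64(442), np.float64(116.0)]] [[0.3871, 0.3087], [0.4858, 0.3226]] mid [0.4365 0.3156] expected [0.4372 0.3148]
t=25.00 grasp=[0.4485 0.2399 0.0562] jaw=8.1 tx=14.7 ty=-0.2 tz=-1.8 yaw=-0.3 q6=16 F=[ 0.3  0.  -0.8] open=62.0
```

Emit:
{"method": "drive_tool", "body": {"moves": [{"tx": 3,"ty": 0,"tz": -1,"yaw": 0},{"tx": 6,"ty": 0,"tz": -2,"yaw": 0},{"tx": 9,"ty": 0,"tz": -2,"yaw": 0},{"tx": 12,"ty": 0,"tz": -2,"yaw": 0},{"tx": 14.5,"ty": 0,"tz": -2,"yaw": 0},{"tx": 14.5,"ty": 0,"tz": -2,"yaw": 0}]}}

```text
t: 25.6
tcp_pos: [0.448, 0.2419, 0.1961]
tool_rot: [0.463, 0.534, -0.464, 0.534]
ft_force: [-3.4, -1.5, 4.3]
opening: 0.062
```

```bash
python3 - <<'E'
from h import *
togo(.448,.2416,.0415,8.4)
E
```

```text
t=25.60 grasp=[0.448  0.2419 0.0414] jaw=8.1 tx=-0.1 ty=0.0 tz=0.3 yaw=-0.3 q6=16 F=[-3.4 -1.5  4.3] open=62.0
```

Emit:
{"method": "drive_tool", "body": {"moves": [{"tx": 0,"ty": 0,"tz": 0,"yaw": 0},{"tx": 0,"ty": 0,"tz": 0,"yaw": 0},{"tx": 0,"ty": 0,"tz": 0,"yaw": 0},{"tx": 0,"ty": 0,"tz": 0,"yaw": 0},{"tx": 0,"ty": 0,"tz": 0,"yaw": 0},{"tx": 0,"ty": 0,"tz": 0,"yaw": 0}], "fingers": 74}}

```text
t: 26.2
tcp_pos: [0.448, 0.2419, 0.1958]
tool_rot: [0.464, 0.534, -0.464, 0.534]
ft_force: [0.6, -0.7, -0.7]
opening: 0.0741
```

Emit:
{"method": "drive_tool", "body": {"moves": [{"tx": -8,"ty": 0,"tz": 0,"yaw": 0},{"tx": -25,"ty": 0,"tz": 0,"yaw": 0},{"tx": -60,"ty": 0,"tz": 0,"yaw": 0},{"tx": -100,"ty": 0,"tz": 0,"yaw": 0},{"tx": -150,"ty": 0,"tz": 0,"yaw": 0},{"tx": -180,"ty": 0,"tz": 0,"yaw": 0},{"tx": -180,"ty": 0,"tz": 0,"yaw": 0},{"tx": -180,"ty": 0,"tz": 0,"yaw": 0}], "fingers": 85}}

```text
t: 27.0
tcp_pos: [0.4477, 0.2418, 0.3764]
tool_rot: [0.464, 0.534, -0.463, 0.534]
ft_force: [0.1, 0.3, -0.6]
opening: 0.085
```

```bash
python3 - <<'E'
from h import *
togo(.448,.2416,.2,8.4)
ci=eyes.camera_info('wrist'); im=eyes.grab_frame('wrist'); cv2.imwrite('pics/w14.png',im[:,:,::-1])
E
```

```text
t=27.00 grasp=[0.4479 0.2418 0.2217] jaw=8.1 tx=21.7 ty=0.1 tz=0.3 yaw=-0.3 q6=16 F=[ 0.1  0.3 -0.6] open=85.0
```

View pics/w14.png

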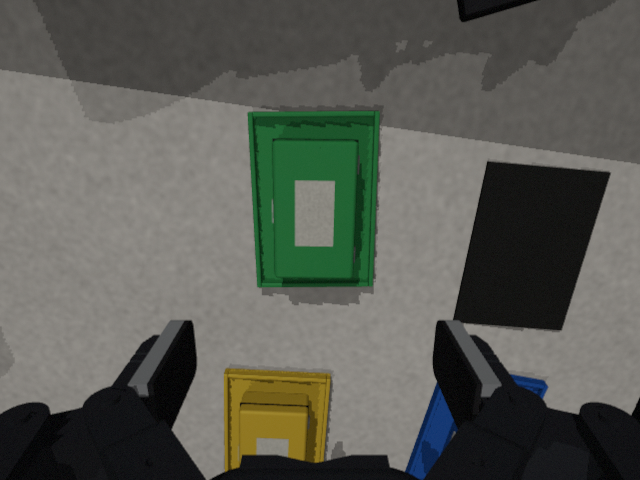

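Green lies in its tray at about (315,212) px. One last check of all four label centres with the top camera.

```bash
python3 - <<'E'
from h import *
ci=eyes.camera_info('top'); im=eyes.grab_frame('top'); cv2.imwrite('pics/top2.png',im[:,:,::-1])
T={'red':(634.8,-255.9,79.9),'blue':(639.9,26.8,86.5),'green':(448,241.6,98.4),'yellow':(442.8,-2.4,94.8)}
f=240/np.tan(np.radians(ci['fov_y']/2))
for c,(x,y,a) in T.items():
    p=ci['R']@np.array([x/1e3,y/1e3,.034])+ci['t']; u=int(p[0]/p[2]*f+ci['cx']); v=int(p[1]/p[2]*f+ci['cy'])
    try: print(c,T[c],'label',rect(white(im,(u-19,v-14,u+19,v+14)),ci,.034))
    except Exception as e: print(c,e)
cv2.imwrite('pics/c2.png',cv2.resize(im[160:325,80:560],None,fx=1.66,fy=1.66)[:,:,::-1])
E
```

```text
red max() iterable argument is empty
blue (639.9, 26.8, 86.5) label (array([640.3,  27.3,  50.8,  30. ,  84.8]), array([306. , 202.1]))
green (448, 241.6, 98.4) label (array([448.3, 240.9,  51.6,  29.4, -82.6]), array([213.2, 283.2]))
yellow (442.8, -2.4, 94.8) label (array([442.8,  -4.5,  50.9,  28.7, -85. ]), array([319.7, 285.2]))
```

View pics/c2.png

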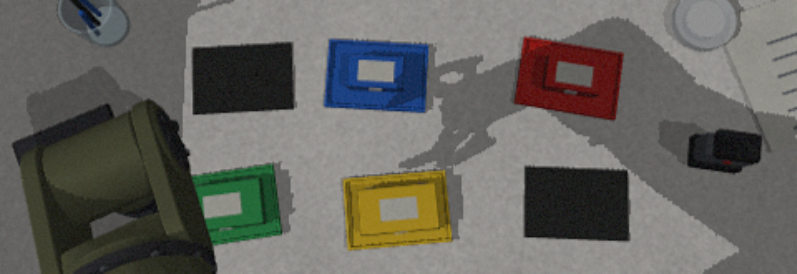

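All four cases are centred in their trays. Red's label is in shadow, below my brightness threshold, but it shows centred at about (574,73) px. I'm handing the job in.

```bash
python3 -c "
from h import *
ci=eyes.camera_info('top'); im=cv2.imread('pics/top2.png')[:,:,::-1].copy()
h,s,v=cv2.split(cv2.cvtColor(im,cv2.COLOR_RGB2HSV)); m=np.zeros(s.shape,bool); m[192:216,408:442]=((s<90)&(v>70))[192:216,408:442]
print('red label',rect(m,ci,.034)); print(manip.close_job())"
```

```text
red label (array([ 634.4, -257.5,   51.8,   30.5,   80. ]), array([425.7, 204.2]))
the job is handed in; nothing more can be done
None
```

All four cases are in the trays of their own colours. Red was delivered and let go first, then blue, yellow and green. The job was handed in at about 27 s of the 88 s allowed, with the gripper raised clear.

- **Position:** the last top-camera check put every label centre within about 2 mm of its tray centre.
- **Alignment:** every case's length was within about 2° of its tray's length.
- **Failed reading:** the first automatic check of red's label found nothing because the arm's shadow fell on it. Repeated with a lower brightness threshold, it read 1.6 mm off centre and 0.1° off the tray's length.
- **Phone and stamp:** I didn't measure these. The stamp looked upright and in place in the last picture. The phone was mostly hidden behind the arm there, but the gripper was never moved close to it.

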